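# Close the sample jar: find the thread start, screw the lid home

### The job

Put the white screw lid onto the open amber jar in the clamp: set it on the neck, turn it backward (anticlockwise from above) as far as needed until you feel it drop into the thread starts, then screw it forward (clockwise) until it is fully home and let go. Work gently, the glass thread chips if the lid is forced or driven against the jar, and leave the other things on the bench where they are.

Things in the scene. Friction and masses are not known exactly. Their poses are not given: they have to be found in the camera images.
- lid: white round plastic screw lid, 58 mm outside, 30 mm high, 40 to 85 g, lying open side down on the bench. Origin: centre of its lower rim; z up. Inside width 50 mm; three round lugs, 4.4 mm thick, stand 4.7 mm inward from the skirt every 120 degrees (one at its +x), middles 4 mm above the lower rim.
- jar: amber glass jar fixed upright in a grey clamp; it neither shifts nor turns. Origin: under the middle of the clamp's 100 x 100 x 14 mm base plate, on the bench; z is the jar's axis. Two jaws on its +x and -x sides, 46 mm high, reach 48 mm from the axis. Jar body 55 mm wide, shoulder 84 mm up, no wider than the lid. Over 100 N of contact, summed over all lugs, chips it: 0.7 N m against a stop.
- mouth (a point): centre of the top of the jar's neck, on the axis, 115.5 mm above the bench. The neck's top is a blunt cone, 29 mm wide, widening to 38 mm at 4.5 mm lower, which centres the lid. The play between lid and neck is about 1.5 mm on the radius.
- tops (a point): on the jar's axis at 104 mm: where the lid's origin is when its lugs rest on top of the neck's three threads. Every 120 degrees, going clockwise: a 26 degree opening (thread start), an 82 degree thread with level top, a 12 degree stop rib 4 mm higher. Lugs on top turn clockwise only as far as the ribs. Their angle is unrelated to this frame's yaw: find it by feel.
- starts (a point): on the jar's axis at 95 mm: the lid's origin once its lugs have dropped into the openings: 9 mm of free fall off the threads, reached by turning anticlockwise at most 115 degrees. A lid that landed on the ribs (origin at 108 mm) first drops 4 mm onto the threads: turn on. Just past the openings the next ribs stop the lugs.
- home (a point): on the jar's axis at 90 mm: the lid's origin when fully home. Turned clockwise from the openings, the lugs run under the threads and down a slope, 5 mm in 70 degrees, which starts 5 to 20 degrees on; the bottom comes after 75 to 90 degrees, then a firm stop up to 12 degrees later.
- small_lid: bystander: other screw cap, white, 38 mm wide, 14 mm high; origin: centre of its underside
- closed_jar: bystander: closed amber jar, 54 mm wide, 90 mm high; origin: centre of its underside
- beaker: bystander: glass beaker, 68 mm wide, 95 mm high; origin: centre of its underside
- cup: bystander: white sample cup, 72 mm wide, 85 mm high; origin: centre of its underside
- spatula: bystander: steel spatula, 200 mm long, lying flat; origin: on the lying tool's underside
- weight: bystander: brass cylinder, 40 mm wide, 35 mm high; origin: centre of its underside
- reagent: bystander: amber bottle with black cap, 62 mm wide, 120 mm high; origin: centre of its underside
Things that resemble listed ones, but are neither listed nor needed, are in the scene too. Leave any brown or green look-alike of the lid alone.

How it is judged:
By the outcome, as a careful person would: the job done as asked, in the order asked, and still so for the second after the job is handed in, with the robot touching nothing.
It also fails if it takes over 61 s, if anything falls off the work surface, if the arm or the gripper's body presses on something with over 40 N, if the wrist force passes 120 N, or if a joint passes its speed limit or range.

### The arm

A 6-joint arm with a two-finger parallel gripper is mounted at the origin on the work surface. World frame = base frame: x ahead of the robot, y to its left, z up, the work surface at z = 0. Lengths are in m, angles in rad, forces in N, time in s.
With the tool pointing down it reaches from about 0.375 to 0.975 m from the base axis. Payload 3.8 kg.
Tool frame: the origin (TCP) lies at the very end of the fingers, on their centre line; the grasp point (between the pads) lies 19 mm behind it (bot.pinch_z is the distance from the TCP to the grasp point, in m); x points along the fingers, y is the direction in which the jaws open and shut, and the axes are right-handed (so a half turn about x gives the same grasp; the last joint's range is limited). The gripper opens to 85 mm and grips with 20 to 120 N. Pads are 22 mm wide; open, the fingers measure 114 mm over their backs; the gripper's body (76 mm by 85 mm) begins 54 mm behind the grasp point. The pads swing forward as they close: fully open they stand 13 mm farther back than shut.
Start: joints at [-1.319, 0.264, 1.604, -0, 1.274, -0.037], TCP at [0.192, -0.647, 0.231] pointing down, gripper open.
Joint ranges: [-2.63, 2.63], [-0.94, 2.18], [0.31, 2.57], [-1.31, 4.45], [0, 2.66], [-2.55, 2.55]. Speed limits (rad/s): [2.57, 2.57, 3.14, 3.14, 3.14, 3.14].

### API

Orientations are given as a rotation vector (axis times angle).
In Python, from workcell import monitor, imaging, finish_job, bot gives the robot as it stands.
- The arm moves only by the tool jog_arm, never from a script. Its argument "rows" is a list of rows, each a list of 7 numbers: the shift along the tool's x, y, z in m, then the turn, a rotation vector about the tool's x, y, z in rad, then the opening in per cent of the stroke, from 0 (shut) to 100 (fully open). A call has 1 to 20 rows; each row is the pose to reach, as a shift and turn from the pose measured when the call began, along the tool's axes at that moment; what a row does not reach only later rows make up. A row lasts 1/10 s, in which the tool goes at most 50 mm and 8.59 degrees, less where a joint would pass 70% of its speed; a pose out of reach is approached as far as the arm can. A call with a gripper value outside its range is refused whole. The fingers move at their own pace and stop on an object; "force" is the grip in N (left out, the last holds). Time passes only in rows, so rows that repeat a pose let the fingers close. It gives the time, the measured TCP pose, the force and the opening at its end, in the units of the state.
- monitor.read_state(): the state, without advancing time (a new reading comes with each control period).
- imaging.read_camera(name): name is "side" or "top" or "wrist"; returns the picture (420x560x3 uint8, blue, green, red); there is no depth.
- imaging.camera_params(name): a dict with "fx", "fy", "cx", "cy" (pixels), "T" (4x4, takes a point from camera to world coordinates); the wrist camera has in their place "T_tool_cam" (4x4, takes a point from camera to tool coordinates, whose origin is the TCP and whose axes are the tool frame's). Camera axes: x right, y down, z forward; pixel columns grow to the right and rows downward; lengths in m; the calibration is good to about 2 mm. A picture is of the moment at which its call begins: read the wrist's pose just before it. camera_params takes no time and is no camera call.
- finish_job(): hands the job in, once; it reports no verdict.
The state is a dict: "time": time; "q": joint angles; "joint_vel": joint speeds; "joint_torque": joint torques, N m; "tool_pos": TCP position; "tcp_rot": TCP orientation; "wrist_force": force on the tool from outside, world axes, zero at the start; "torque": the same for the moment, N m; "width": opening from 0.0 (shut) to 1.0 (fully open).
Only numpy, scipy, OpenCV 4.12 (cv2) and the standard library are available. Lean on these libraries where they do the work, as an engineer would, in place of code of your own. Each camera call takes 0.05 s, during which the arm holds its last target. There are 200 camera calls.

## Working session

There is one attempt and no reset: what is moved stays moved. The work goes in short steps, Python scripts to look and compute and a tool call to move; the robot and the scene stay as the last step left them, time stands still between calls to the robot, and variables do not carry over. Pictures are saved under pics/ and viewed, about 8 in all and at most 12, crops included, and the job is handed in when it is done.

Besides the shell and the picture viewer there is one more tool, called after ">>>" as name(argument=value, ...) on one line, values as JSON. jog_arm: Moves the arm, as the interface text tells. Its arguments: {"type":"object","properties":{"rows":{"type":"array","items":{"type":"array","items":{"type":"number"}}},"force":{"type":"number"}},"required":["rows"]}

```bash
ls; mkdir -p pics; python3 - <<'E'
from workcell import monitor, imaging, bot
import cv2,numpy as np
for n in("top","side"):
    cv2.imwrite(f"pics/{n}0.png",imaging.read_camera(n))
    p=imaging.camera_params(n);print(n,p["fx"],p["fy"],p["cx"],p["cy"]);print(np.round(p["T"],4).tolist())
p=imaging.camera_params("wrist");print(p)
s=monitor.read_state();print(s, bot.pinch_z)
E
```

```text
pics
top 466.1295272926244 466.1295272926244 273.19093149798044 204.39849689435488
[[-0.0158, -0.9811, 0.1929, 0.356], [-0.9999, 0.0143, -0.0092, 0.002], [0.0063, -0.193, -0.9812, 1.2612], [0.0, 0.0, 0.0, 1.0]]
side 458.0785511402431 458.0785511402431 288.7778061215822 213.65640935379534
[[0.9205, -0.2426, 0.3063, 0.2856], [-0.3907, -0.5888, 0.7076, -0.737], [0.0087, -0.771, -0.6368, 0.7434], [0.0, 0.0, 0.0, 1.0]]
{'fx': 362.9553768284739, 'fy': 362.9553768284739, 'cx': 285.12512604954304, 'cy': 202.1148308782145, 'T_tool_cam': array([[ 7.70290973e-04, -3.28358255e-01,  9.44552943e-01,
        -1.42511676e-01],
       [ 9.99999636e-01,  5.99325350e-04, -6.07162648e-04,
         6.32766283e-04],
       [-3.66727655e-04,  9.44553067e-01,  3.28358598e-01,
        -8.54876854e-02],
       [ 0.00000000e+00,  0.00000000e+00,  0.00000000e+00,
         1.00000000e+00]])}
{'time': 0.1, 'q': array([-1.31891076e+00,  2.64658338e-01,  1.60525608e+00,  1.77378832e-05,
        1.27367386e+00, -3.69059337e-02]), 'joint_vel': array([ 6.47134691e-04, -1.12876575e-03, -2.79185664e-03, -2.88482180e-05,
       -2.30067720e-03, -8.94350344e-05]), 'joint_torque': array([-3.21988409e-05, -5.16706467e+01, -3.68588662e+01, -7.92243600e-05,
        6.18719656e-03, -2.47946048e-05]), 'tool_pos': array([ 0.19207169, -0.64640899,  0.23008956]), 'tcp_rot': array([ 2.06704369,  0.30266291, -2.06745572]), 'wrist_force': array([ 0.65623128,  0.70030933, -0.77675875]), 'torque': array([ 0.02331781, -0.0007082 , -0.01466561]), 'width': 0.9956333788261543} 0.0187
```

View pics/top0.png

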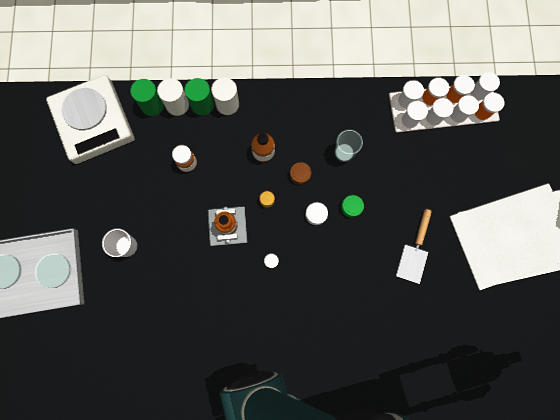

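View pics/side0.png

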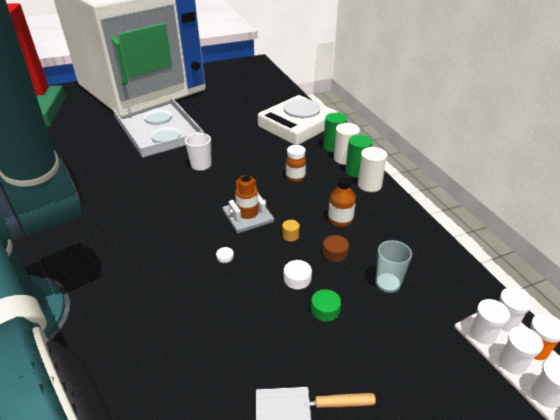

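The top picture shows the lid at (317,213), the small cap at (271,261), the jar in its clamp at (226,220), and the green and brown look-alikes at (353,206) and (300,173). Next I'll enlarge the top and side crops.

```bash
cat > h.py <<'E'
from workcell import monitor, imaging
import cv2,numpy as np
from scipy.spatial.transform import Rotation as R
def cam(n,s=None):
    p=imaging.camera_params(n)
    if n!="wrist": return p,p["T"]
    T=np.eye(4);T[:3,:3]=R.from_rotvec(s["tcp_rot"]).as_matrix();T[:3,3]=s["tool_pos"]
    return p,T@p["T_tool_cam"]
def hit(n,u,v,z,s=None):
    p,T=cam(n,s);d=T[:3,:3]@[(u-p["cx"])/p["fx"],(v-p["cy"])/p["fy"],1]
    return T[:3,3]+d*(z-T[2,3])/d[2]
def st():
    s=monitor.read_state();print("t",round(s["time"],2),"p",s["tool_pos"].round(4),"R",R.from_rotvec(s["tcp_rot"]).as_matrix().round(3).tolist(),"q",s["q"].round(3),"F",s["wrist_force"].round(2),"M",s["torque"].round(3),"w",round(s["width"],3));return s
E
python3 - <<'E'
from h import *
t=cv2.imread("pics/top0.png");s=cv2.imread("pics/side0.png")
a=cv2.resize(t[180:260,200:340],None,fx=5,fy=5,interpolation=3)[:300*1+100]
cv2.imwrite("pics/c1.png",a)
b=cv2.resize(s[160:300,205:325],None,fx=4,fy=4,interpolation=3)
cv2.imwrite("pics/c2.png",b)
print(hit("top",317,213,.03),hit("top",226,217,.1155),hit("side",297,270,.03),hit("side",247,179,.1155))
st()
E
```

```text
[ 0.57277156 -0.12680307  0.03      ] [0.55093211 0.10920051 0.1155    ] [ 0.57137716 -0.1243293   0.03      ] [0.54655007 0.1169585  0.1155    ]
t 0.1 p [ 0.1921 -0.6464  0.2301] R [[-0.0, 0.285, -0.959], [0.002, -0.959, -0.285], [-1.0, -0.002, -0.0]] q [-1.319  0.265  1.605  0.     1.274 -0.037] F [ 0.66  0.7  -0.78] M [ 0.023 -0.001 -0.015] w 0.996
```

View pics/c1.png

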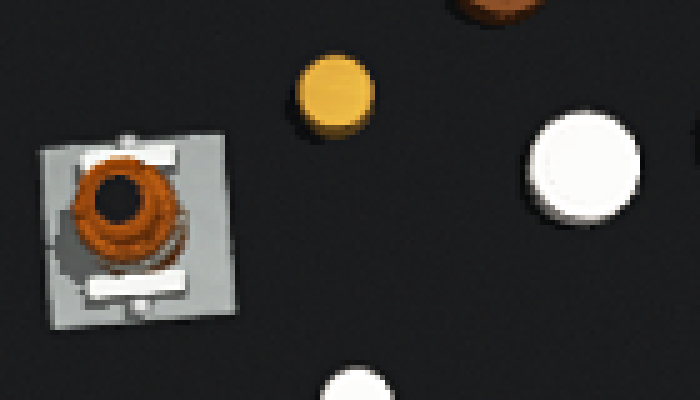

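View pics/c2.png

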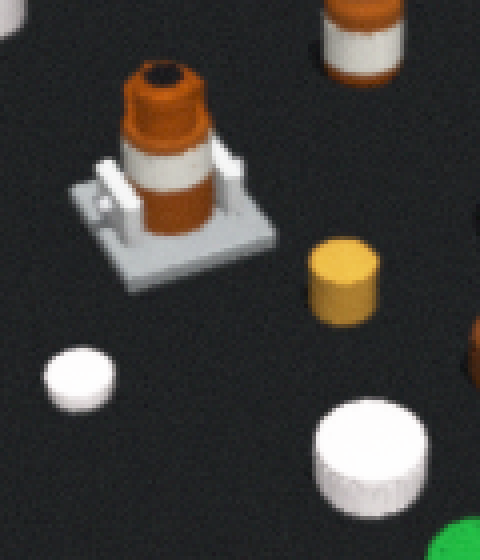

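The crops place the mouth at top (223.6,219.8) and side (246,178.4), and the lid's top at top (317,212.5) and side (297.7,272.2).

```bash
cat >> h.py <<'E'
def tri(a,b):  # a,b=(name,u,v): nearest point of two rays
    A=np.zeros((3,3));r=np.zeros(3)
    for n,u,v in(a,b):
        p,T=cam(n);d=T[:3,:3]@[(u-p["cx"])/p["fx"],(v-p["cy"])/p["fy"],1];d/=np.linalg.norm(d)
        P=np.eye(3)-np.outer(d,d);A+=P;r+=P@T[:3,3]
    return np.linalg.solve(A,r)
def shift(s,target): return R.from_rotvec(s["tcp_rot"]).inv().apply(np.array(target)-s["tool_pos"]).round(4)
E
python3 - <<'E'
from h import *
print("lid",hit("top",316.9,212.4,.03),hit("side",297.7,272.2,.03),tri(("top",316.9,212.4),("side",297.7,272.2)))
print("jar",hit("top",223.6,219.8,.1155),hit("side",246,178.4,.1155),tri(("top",223.6,219.8),("side",246,178.4)))
print("green",hit("top",353,206,.03))
s=st();print(shift(s,[.572,-.127,.20]))
E
```

```text
lid [ 0.57441047 -0.12659     0.03      ] [ 0.57017727 -0.1307275   0.03      ] [ 0.57371856 -0.12671569  0.0251719 ]
jar [0.54395903 0.11513882 0.1155    ] [0.54516025 0.12018511 0.1155    ] [0.54340314 0.11472593 0.11949924]
green [ 0.59048374 -0.22445298  0.03      ]
t 0.1 p [ 0.1921 -0.6464  0.2301] R [[-0.0, 0.285, -0.959], [0.002, -0.959, -0.285], [-1.0, -0.002, -0.0]] q [-1.319  0.265  1.605  0.     1.274 -0.037] F [ 0.66  0.7  -0.78] M [ 0.023 -0.001 -0.015] w 0.996
[ 0.0309 -0.3896 -0.5121]
```

>>> jog_arm(rows=[[0.01,-0.2,-0.25,-0.3,0,0,100],[0.01,-0.2,-0.25,-0.3,0,0,100],[0.01,-0.2,-0.25,-0.3,0,0,100],[0.01,-0.2,-0.25,-0.3,0,0,100],[0.01,-0.2,-0.25,-0.3,0,0,100],[0.01,-0.2,-0.25,-0.3,0,0,100],[0.031,-0.39,-0.512,-0.7,0,0,100],[0.031,-0.39,-0.512,-0.7,0,0,100],[0.031,-0.39,-0.512,-0.7,0,0,100],[0.031,-0.39,-0.512,-0.7,0,0,100],[0.031,-0.39,-0.512,-0.7,0,0,100],[0.031,-0.39,-0.512,-0.7,0,0,100],[0.031,-0.39,-0.512,-0.7,0,0,100],[0.031,-0.39,-0.512,-0.7,0,0,100],[0.031,-0.39,-0.512,-0.7,0,0,100],[0.031,-0.39,-0.512,-0.7,0,0,100],[0.031,-0.39,-0.512,-0.7,0,0,100]], force=20)

```text
time: 1.8
tool_pos: [0.571, -0.1279, 0.1998]
tcp_rot: [1.625, 0.876, -1.625]
wrist_force: [0.2, -0.2, -0.9]
width: 1.0
```

```bash
python3 - <<'E'
from h import *
s=st();im=imaging.read_camera("wrist");cv2.imwrite("pics/w1.png",im)
E
```

```text
t 1.8 p [ 0.571  -0.1279  0.1998] R [[-0.001, 0.834, -0.551], [0.002, -0.551, -0.834], [-1.0, -0.002, -0.001]] q [-0.264  0.118  1.835  0.002  1.19   0.319] F [ 0.17 -0.17 -0.92] M [-0.077  0.019 -0.014] w 1.0
```

View pics/w1.png

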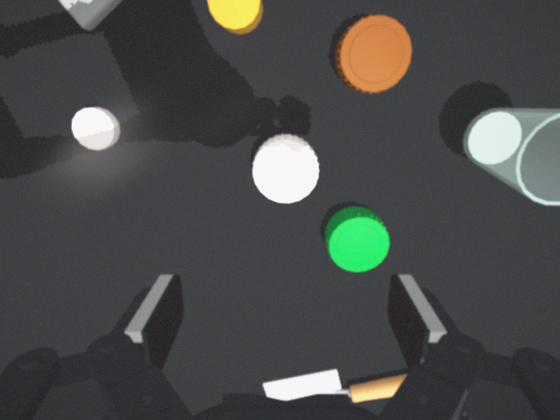

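The wrist view shows the lid's top centred near (286,171), between the small cap at (95,128), the brown look-alike at (375,53) and the green one at (358,240).

```bash
python3 - <<'E'
from h import *
im=cv2.imread("pics/w1.png")
m=(im.min(2)>150).astype(np.uint8);n,l,S,c=cv2.connectedComponentsWithStats(m)
k=l[171,286];print(S[k],c[k])
s=st()
P=hit("wrist",*(c[k]),.03,s);print(P,hit("wrist",285.8,172,.03,s),hit("wrist",286,171,.03,s))
for z in(.05,-.002):print(shift(s,[P[0],P[1],z]))
E
```

```text
[ 252  135   68   69 3605] [285.32343967 168.97697642]
t 1.85 p [ 0.5711 -0.1279  0.2   ] R [[-0.001, 0.834, -0.551], [0.002, -0.551, -0.834], [-1.0, -0.002, -0.001]] q [-0.264  0.118  1.835  0.002  1.19   0.319] F [ 0.98 -0.1   0.27] M [-0.026  0.018  0.007] w 1.002
[ 0.57585689 -0.1219529   0.03      ] [ 0.57469605 -0.12447776  0.03      ] [ 0.57534499 -0.12381527  0.03      ]
[ 0.15    0.0009 -0.0075]
[ 0.202   0.001  -0.0074]
```

>>> jog_arm(rows=[[0.04,0.0015,-0.004,0,0,0,100],[0.08,0.0015,-0.004,0,0,0,100],[0.11,0.0015,-0.004,0,0,0,100],[0.11,0.0015,-0.004,0,0,0,100],[0.11,0.0015,-0.004,0,0,0,100]])

```text
time: 2.35
tool_pos: [0.5739, -0.126, 0.0901]
tcp_rot: [1.626, 0.876, -1.627]
wrist_force: [0.2, -0.5, 0.8]
width: 1.003
```

```bash
python3 - <<'E'
from h import *
s=st();im=imaging.read_camera("wrist");cv2.imwrite("pics/w2.png",im)
m=(im.min(2)>150).astype(np.uint8);n,l,S,c=cv2.connectedComponentsWithStats(m)
k=l[250,286];print(S[k],c[k])
E
```

```text
t 2.35 p [ 0.5739 -0.126   0.0901] R [[-0.002, 0.834, -0.552], [0.002, -0.552, -0.834], [-1.0, -0.002, -0.001]] q [-0.259  0.228  1.925  0.002  0.99   0.325] F [ 0.23 -0.49  0.82] M [-0.028 -0.037  0.055] w 1.003
[ 235  164   97  102 7651] [282.82655862 215.21239054]
```

View pics/w2.png

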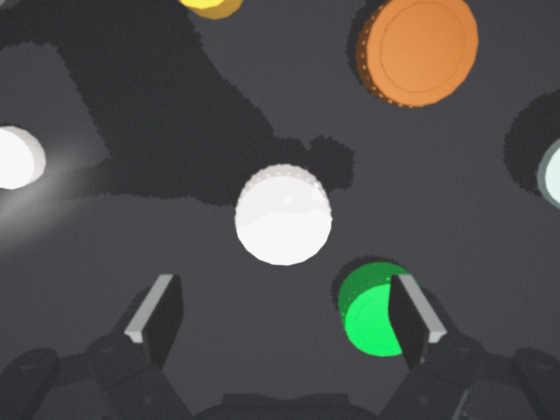

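The lid's silhouette spans columns 235 to 332, and the near edge of its top is at row 265.5. I'll fit its centre to those edges.

```bash
python3 - <<'E'
from h import *
from scipy.optimize import least_squares
s=st();p,T=cam("wrist",s);a=np.linspace(0,2*np.pi,200)
def f(x):
    P=np.c_[x[0]+.029*np.cos(a),x[1]+.029*np.sin(a),0*a+.03]
    c=(P-T[:3,3])@T[:3,:3];u=p["fx"]*c[:,0]/c[:,2]+p["cx"];v=p["fy"]*c[:,1]/c[:,2]+p["cy"]
    return [u.min()-234.5,u.max()-331.5,v.max()-265.5]
r=least_squares(f,[.574,-.126],x_scale=.001);print(r.x,r.fun)
for z in(.0,-.002):print(shift(s,[*r.x,z]))
E
```

```text
t 2.4 p [ 0.5754 -0.1262  0.0916] R [[0.001, 0.834, -0.552], [0.001, -0.552, -0.834], [-1.0, 0.001, -0.002]] q [-0.259  0.227  1.924  0.002  0.99   0.325] F [0.66 0.49 0.51] M [-0.008  0.005 -0.025] w 1.002
[ 0.57541546 -0.12536716] [ 0.72258802 -0.72204831 -0.07292871]
[ 0.0916 -0.0005 -0.0006]
[ 0.0936 -0.0005 -0.0006]
```

>>> jog_arm(rows=[[0.04,-0.0005,-0.0005,0,0,0,100],[0.075,-0.0005,-0.0005,0,0,0,100],[0.09,-0.0005,-0.0005,0,0,0,100],[0.09,-0.0005,-0.0005,0,0,0,100],[0.09,-0.0005,-0.0005,0,0,0,85],[0.09,-0.0005,-0.0005,0,0,0,75],[0.09,-0.0005,-0.0005,0,0,0,50],[0.09,-0.0005,-0.0005,0,0,0,50],[0.09,-0.0005,-0.0005,0,0,0,50],[0.09,-0.0005,-0.0005,0,0,0,50],[0.09,-0.0005,-0.0005,0,0,0,50],[0.09,-0.0005,-0.0005,0,0,0,50]], force=25)

```text
time: 3.6
tool_pos: [0.5773, -0.1259, 0.0043]
tcp_rot: [1.629, 0.871, -1.621]
wrist_force: [-1.6, 0.5, 5.1]
width: 0.659
```

```bash
python3 - <<'E'
from h import *
s=st();im=imaging.read_camera("wrist");cv2.imwrite("pics/w3.png",im)
E
```

```text
t 3.6 p [ 0.5773 -0.1259  0.0043] R [[0.005, 0.834, -0.552], [0.0, -0.552, -0.834], [-1.0, 0.004, -0.003]] q [-0.258  0.34   1.969  0.002  0.827  0.326] F [-1.6   0.53  5.14] M [ 0.051  0.184 -0.009] w 0.659
```

View pics/w3.png

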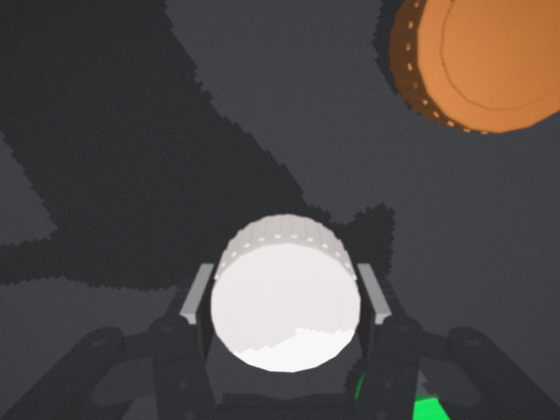

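The lid sits between the pads, and the opening of 0.66 (56 mm) suggests it is gripped. I'll lift it.

>>> jog_arm(rows=[[-0.01,0,0,0,0,0,50],[-0.04,0,0,0,0,0,50],[-0.08,0,0,0,0,0,50],[-0.12,0,0,0,0,0,50],[-0.16,0,0,0,0,0,50],[-0.19,0,0,0,0,0,50],[-0.19,0,0,0,0,0,50],[-0.19,0,0,0,0,0,50]])

```text
time: 4.45
tool_pos: [0.5771, -0.1261, 0.1966]
tcp_rot: [1.631, 0.868, -1.617]
wrist_force: [-1.1, -0.7, -0.7]
width: 0.665
```

```bash
python3 - <<'E'
from h import *
s=st();print(shift(s,[.544,.116,.19]),shift(s,[.544,.116,.13]))
im=imaging.read_camera("wrist");cv2.imwrite("pics/w4.png",im)
E
```

```text
t 4.45 p [ 0.5771 -0.1261  0.1966] R [[0.009, 0.834, -0.552], [-0.001, -0.552, -0.834], [-1.0, 0.008, -0.004]] q [-0.258  0.124  1.835  0.002  1.174  0.326] F [-1.07 -0.65 -0.65] M [0.04  0.015 0.013] w 0.665
[ 0.0061 -0.1614 -0.1835] [ 0.0661 -0.1619 -0.1833]
```

>>> jog_arm(rows=[[0,-0.04,-0.025,0,-0.001,-0.002,50],[0,-0.08,-0.05,0,-0.002,-0.004,50],[0,-0.12,-0.075,0,-0.002,-0.004,50],[0,-0.161,-0.1,0,-0.002,-0.004,50],[0,-0.161,-0.1,0,-0.002,-0.004,50],[0,-0.161,-0.1,0,-0.002,-0.004,50],[0,-0.161,-0.1,0,-0.002,-0.004,50]])

```text
time: 5.2
tool_pos: [0.4968, 0.0458, 0.1933]
tcp_rot: [1.626, 0.873, -1.626]
wrist_force: [0.2, 0.0, -0.6]
width: 0.662
```

```bash
python3 - <<'E'
from h import *
s=st();im=imaging.read_camera("wrist");cv2.imwrite("pics/w5.png",im)
np.save("w5.npy",np.r_[s["tool_pos"],s["tcp_rot"]])
E
```

```text
t 5.2 p [0.4968 0.0458 0.1933] R [[0.0, 0.834, -0.552], [-0.0, -0.552, -0.834], [-1.0, 0.0, -0.0]] q [ 0.042 -0.044  2.016 -0.     1.17   0.627] F [ 0.15  0.01 -0.63] M [-0.01  -0.033  0.012] w 0.662
```

View pics/w5.png

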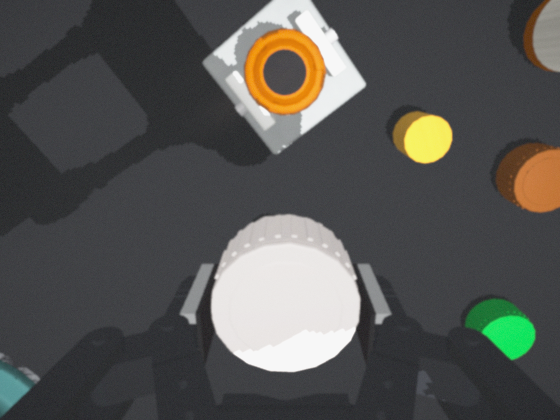

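The lid is held well. The jar's mouth opening is centred at (285,71.5).

```bash
python3 - <<'E'
from h import *
s=st();P=hit("wrist",285,71.5,.1155,s);print(P,shift(s,[P[0],P[1],.13]))
# lid top as held: centre px ~ (285.5,302..) bottom edge 371 -> check in tool frame
p,T=cam("wrist",s)
E
```

```text
t 5.25 p [0.4971 0.0455 0.1936] R [[0.0, 0.833, -0.553], [0.0, -0.553, -0.833], [-1.0, 0.0, -0.0]] q [ 0.041 -0.044  2.015  0.     1.17   0.627] F [ 0.34 -0.55  0.39] M [0.021 0.037 0.075] w 0.664
[0.54609676 0.11794237 0.1155    ] [ 0.0636  0.0007 -0.0874]
```

>>> jog_arm(rows=[[0,0.001,-0.03,0,0,0,50],[0.01,0.001,-0.06,0,0,0,50],[0.02,0.001,-0.087,0,0,0,50],[0.03,0.001,-0.087,0,0,0,50],[0.05,0.001,-0.087,0,0,0,50],[0.065,0.001,-0.087,0,0,0,50],[0.072,0.001,-0.087,0,0,0,50],[0.072,0.001,-0.087,0,0,0,50],[0.072,0.001,-0.087,0,0,0,50]])

```text
time: 6.15
tool_pos: [0.5464, 0.1169, 0.1219]
tcp_rot: [1.627, 0.872, -1.626]
wrist_force: [0.1, 0.3, -0.6]
width: 0.657
```

```bash
python3 - <<'E'
from h import *
s=st();print(shift(s,[.5458,.1172,.112]))
im=imaging.read_camera("side");cv2.imwrite("pics/s2.png",cv2.resize(im[100:250,180:330],None,fx=4,fy=4,interpolation=3))
E
```

```text
t 6.15 p [0.5464 0.1169 0.1219] R [[0.001, 0.833, -0.554], [0.0, -0.554, -0.833], [-1.0, 0.001, -0.0]] q [ 0.166  0.139  1.965 -0.     1.036  0.753] F [ 0.06  0.33 -0.64] M [-0.006 -0.031  0.039] w 0.657
[ 0.0099 -0.0007  0.0001]
```

View pics/s2.png

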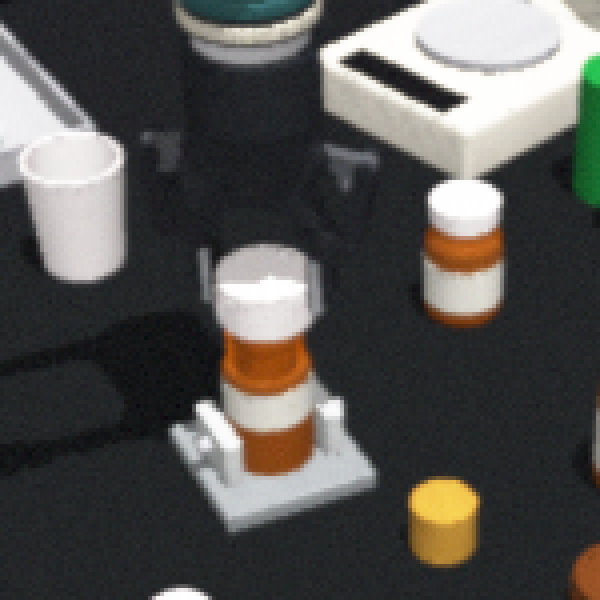

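The lid is right above the neck, concentric with it. I'll lower it slowly.

>>> jog_arm(rows=[[0.003,-0.0003,0,0,0,0,50],[0.006,-0.0003,0,0,0,0,50],[0.009,-0.0003,0,0,0,0,50],[0.01,-0.0003,0,0,0,0,50],[0.01,-0.0003,0,0,0,0,50],[0.01,-0.0003,0,0,0,0,50]])

```text
time: 6.8
tool_pos: [0.5464, 0.1174, 0.1124]
tcp_rot: [1.628, 0.872, -1.625]
wrist_force: [-0.9, 0.9, -0.8]
width: 0.66
```

>>> jog_arm(rows=[[0.001,0,0,0,0,0,50],[0.002,0,0,0,0,0,50],[0.003,0,0,0,0,0,50],[0.003,0,0,0,0,0,50]])

```text
time: 7.2
tool_pos: [0.5465, 0.1173, 0.1103]
tcp_rot: [1.628, 0.872, -1.625]
wrist_force: [-2.8, -0.4, 6.4]
width: 0.662
```

It touched at TCP z of about 0.110 with 6 N. I'll now turn it backward in small steps under light pressure.

>>> jog_arm(rows=[[0.001,0,0,-0.1,0,0,50],[0.001,0,0,-0.2,0,0,50],[0.001,0,0,-0.2,0,0,50]])

```text
time: 7.5
tool_pos: [0.5472, 0.1177, 0.11]
tcp_rot: [1.49, 1.0, -1.485]
wrist_force: [-0.1, 2.2, 3.8]
width: 0.658
```

```bash
python3 -c "
from h import *
st()"
```

```text
t 7.5 p [0.5472 0.1177 0.11  ] R [[0.003, 0.926, -0.377], [0.001, -0.377, -0.926], [-1.0, 0.003, -0.002]] q [0.167 0.153 1.974 0.    1.011 0.553] F [-0.13  2.19  3.84] M [ 0.251  0.19  -0.036] w 0.658
```

>>> jog_arm(rows=[[0.001,0,0,-0.1,0,0,50],[0.001,0,0,-0.2,0,0,50],[0.001,0,0,-0.2,0,0,50]])

```text
time: 7.8
tool_pos: [0.5462, 0.1178, 0.1086]
tcp_rot: [1.347, 1.114, -1.345]
wrist_force: [-2.2, 1.5, 2.0]
width: 0.66
```

>>> jog_arm(rows=[[0.001,0,0,-0.1,0,0,50],[0.001,0,0,-0.2,0,0,50],[0.001,0,0,-0.2,0,0,50]])

```text
time: 8.1
tool_pos: [0.5462, 0.1179, 0.108]
tcp_rot: [1.204, 1.213, -1.201]
wrist_force: [-1.6, 0.2, 5.8]
width: 0.66
```

>>> jog_arm(rows=[[0.001,0,0,-0.1,0,0,50],[0.001,0,0,-0.2,0,0,50],[0.001,0,0,-0.2,0,0,50]])

```text
time: 8.4
tool_pos: [0.5465, 0.1181, 0.1078]
tcp_rot: [1.058, 1.299, -1.054]
wrist_force: [-3.5, 1.8, 7.2]
width: 0.658
```

```bash
python3 -c "
from h import *
st()"
```

```text
t 8.4 p [0.5465 0.1181 0.1078] R [[0.002, 0.979, 0.204], [0.001, 0.204, -0.979], [-1.0, 0.002, -0.001]] q [ 1.680e-01  1.550e-01  1.976e+00  1.000e-03  1.009e+00 -3.900e-02] F [-3.51  1.75  7.21] M [0.147 0.657 0.061] w 0.658
```

>>> jog_arm(rows=[[0.0005,0,0,-0.1,0,0,50],[0.0005,0,0,-0.2,0,0,50],[0.0005,0,0,-0.2,0,0,50]])

```text
time: 8.7
tool_pos: [0.5464, 0.1182, 0.1078]
tcp_rot: [0.909, 1.373, -0.906]
wrist_force: [-3.0, 0.8, 5.7]
width: 0.66
```

>>> jog_arm(rows=[[0.0005,0,0,-0.1,0,0,50],[0.0005,0,0,-0.2,0,0,50],[0.0005,0,0,-0.2,0,0,50]])

```text
time: 9.0
tool_pos: [0.5465, 0.1182, 0.1078]
tcp_rot: [0.759, 1.434, -0.756]
wrist_force: [-3.5, 0.4, 5.4]
width: 0.659
```

>>> jog_arm(rows=[[0.0005,0,0,-0.1,0,0,50],[0.0005,0,0,-0.2,0,0,50],[0.0005,0,0,-0.2,0,0,50]])

```text
time: 9.3
tool_pos: [0.546, 0.1178, 0.1068]
tcp_rot: [0.607, 1.484, -0.606]
wrist_force: [-3.2, -0.4, 2.1]
width: 0.662
```

>>> jog_arm(rows=[[0.0005,0,0,-0.1,0,0,50],[0.0005,0,0,-0.2,0,0,50],[0.0005,0,0,-0.2,0,0,50]])

```text
time: 9.6
tool_pos: [0.5458, 0.1175, 0.1057]
tcp_rot: [0.455, 1.522, -0.455]
wrist_force: [0.3, 0.3, -1.3]
width: 0.659
```

The force vanished and it sank 2 mm, so the lugs are at the openings. I'll lower it gently.

>>> jog_arm(rows=[[0.001,0,0,0,0,0,50],[0.002,0,0,0,0,0,50],[0.003,0,0,0,0,0,50],[0.003,0,0,0,0,0,50]])

```text
time: 10.0
tool_pos: [0.5457, 0.1175, 0.1024]
tcp_rot: [0.456, 1.522, -0.456]
wrist_force: [0.1, 0.8, -1.2]
width: 0.658
```

```bash
python3 -c "
from h import *
st()"
```

```text
t 10.0 p [0.5457 0.1175 0.1024] R [[-0.0, 0.55, 0.835], [-0.0, 0.835, -0.55], [-1.0, -0.0, 0.0]] q [ 0.168  0.161  1.981 -0.     1.    -0.821] F [ 0.1   0.84 -1.16] M [ 0.107  0.024 -0.07 ] w 0.658
```

>>> jog_arm(rows=[[0.001,0,0,0,0,0,50],[0.002,0,0,0,0,0,50],[0.003,0,0,0,0,0,50],[0.004,0,0,0,0,0,50],[0.004,0,0,0,0,0,50],[0.004,0,0,0,0,0,50]])

```text
time: 10.6
tool_pos: [0.546, 0.1174, 0.0989]
tcp_rot: [0.456, 1.522, -0.456]
wrist_force: [-1.1, -1.4, 4.4]
width: 0.658
```

It bottomed at TCP z 0.0989, a 9 mm drop from 0.1078, so the lugs are at the starts. Now I'll screw forward, following it down.

>>> jog_arm(rows=[[0.0,0,0,0.07,0,0,50],[0.0,0,0,0.14,0,0,50],[0.0005,0,0,0.2,0,0,50],[0.0005,0,0,0.2,0,0,50]])

```text
time: 11.0
tool_pos: [0.546, 0.1174, 0.0988]
tcp_rot: [0.612, 1.482, -0.613]
wrist_force: [-1.6, -0.7, 5.7]
width: 0.661
```

>>> jog_arm(rows=[[0.0005,0,0,0.07,0,0,50],[0.001,0,0,0.14,0,0,50],[0.0015,0,0,0.2,0,0,50],[0.0015,0,0,0.2,0,0,50]])

```text
time: 11.4
tool_pos: [0.5459, 0.1172, 0.098]
tcp_rot: [0.767, 1.43, -0.768]
wrist_force: [-3.2, -0.6, 7.0]
width: 0.658
```

```bash
python3 -c "
from h import *
st()"
```

```text
t 11.4 p [0.5459 0.1172 0.098 ] R [[0.0, 0.833, 0.553], [-0.001, 0.553, -0.833], [-1.0, -0.0, 0.001]] q [ 1.670e-01  1.660e-01  1.984e+00 -1.000e-03  9.920e-01 -4.180e-01] F [-3.19 -0.59  6.97] M [-0.138  0.583 -0.095] w 0.658
```

>>> jog_arm(rows=[[0.0003,0,0,0.08,0,0,50],[0.0006,0,0,0.16,0,0,50],[0.001,0,0,0.24,0,0,50],[0.0015,0,0,0.3,0,0,50],[0.0015,0,0,0.3,0,0,50]])

```text
time: 11.9
tool_pos: [0.5457, 0.1172, 0.097]
tcp_rot: [0.997, 1.33, -0.997]
wrist_force: [-3.1, 1.0, 5.8]
width: 0.662
```

>>> jog_arm(rows=[[0.0003,0,0,0.08,0,0,50],[0.0006,0,0,0.16,0,0,50],[0.001,0,0,0.24,0,0,50],[0.0015,0,0,0.3,0,0,50],[0.0015,0,0,0.3,0,0,50]])

```text
time: 12.4
tool_pos: [0.5455, 0.1174, 0.0958]
tcp_rot: [1.221, 1.201, -1.222]
wrist_force: [-2.7, 0.7, 4.9]
width: 0.661
```

```bash
python3 -c "
from h import *
st()"
```

```text
t 12.4 p [0.5455 0.1174 0.0958] R [[-0.001, 1.0, -0.017], [-0.0, -0.017, -1.0], [-1.0, -0.001, 0.0]] q [ 0.167  0.169  1.986 -0.     0.988  0.184] F [-2.74  0.73  4.93] M [ 0.112  0.589 -0.081] w 0.661
```

>>> jog_arm(rows=[[0.0003,0,0,0.08,0,0,50],[0.0006,0,0,0.16,0,0,50],[0.001,0,0,0.24,0,0,50],[0.0015,0,0,0.3,0,0,50],[0.0015,0,0,0.3,0,0,50]])

```text
time: 12.9
tool_pos: [0.5458, 0.1176, 0.0948]
tcp_rot: [1.439, 1.042, -1.439]
wrist_force: [-2.0, 1.2, 4.9]
width: 0.661
```

```bash
python3 -c "
from h import *
st()"
```

```text
t 12.9 p [0.5458 0.1176 0.0948] R [[0.0, 0.95, -0.312], [0.0, -0.312, -0.95], [-1.0, 0.0, -0.0]] q [0.168 0.17  1.986 0.    0.985 0.485] F [-2.02  1.23  4.9 ] M [ 0.151  0.341 -0.039] w 0.661
```

>>> jog_arm(rows=[[0.0003,0,0,0.07,0,0,50],[0.0006,0,0,0.13,0,0,50],[0.001,0,0,0.13,0,0,50]])

```text
time: 13.2
tool_pos: [0.5459, 0.1177, 0.0941]
tcp_rot: [1.531, 0.963, -1.53]
wrist_force: [-2.4, -0.1, 5.9]
width: 0.658
```

```bash
python3 -c "
from h import *
st()"
```

```text
t 13.2 p [0.5459 0.1177 0.0941] R [[0.0, 0.902, -0.433], [0.0, -0.433, -0.902], [-1.0, 0.0, -0.0]] q [0.168 0.171 1.987 0.    0.984 0.615] F [-2.35 -0.15  5.88] M [ 0.085  0.514 -0.07 ] w 0.658
```

>>> jog_arm(rows=[[0.0002,0,0,0.05,0,0,50],[0.0005,0,0,0.1,0,0,50],[0.0005,0,0,0.1,0,0,50]])

```text
time: 13.5
tool_pos: [0.5459, 0.1176, 0.094]
tcp_rot: [1.6, 0.899, -1.599]
wrist_force: [-2.2, -0.0, 4.8]
width: 0.663
```

```bash
python3 -c "
from h import *
st()"
```

```text
t 13.5 p [0.5459 0.1176 0.094 ] R [[0.0, 0.854, -0.52], [0.0, -0.52, -0.854], [-1.0, 0.0, -0.0]] q [0.167 0.171 1.987 0.    0.984 0.714] F [-2.24 -0.04  4.8 ] M [-0.025  0.405 -0.041] w 0.663
```

>>> jog_arm(rows=[[0.0002,0,0,0.04,0,0,50],[0.0003,0,0,0.08,0,0,50],[0.0003,0,0,0.08,0,0,50]])

```text
time: 13.8
tool_pos: [0.5455, 0.1176, 0.094]
tcp_rot: [1.652, 0.846, -1.653]
wrist_force: [-4.1, 0.3, 6.8]
width: 0.659
```

```bash
python3 -c "
from h import *
st()"
```

```text
t 13.8 p [0.5455 0.1176 0.094 ] R [[-0.001, 0.811, -0.585], [0.0, -0.585, -0.811], [-1.0, -0.001, 0.0]] q [0.168 0.171 1.987 0.    0.985 0.792] F [-4.15  0.29  6.77] M [0.111 0.614 0.345] w 0.659
```

The torque rose to 0.35 N m against the stop at a steady z of 0.0940 after 92° of turn. That is the home height, 14 mm below the thread tops. I'll relax, release and lift clear.

>>> jog_arm(rows=[[-0.0006,0,0,-0.015,0,0,50],[-0.0006,0,0,-0.015,0,0,50],[-0.0006,0,0,-0.015,0,0,75],[-0.0006,0,0,-0.015,0,0,100],[-0.0006,0,0,-0.015,0,0,100],[-0.0006,0,0,-0.015,0,0,100],[-0.0006,0,0,-0.015,0,0,100],[-0.0006,0,0,-0.015,0,0,100],[-0.0006,0,0,-0.015,0,0,100],[-0.01,0,0,0,0,0,100],[-0.03,0,0,0,0,0,100],[-0.06,0,0,0,0,0,100],[-0.1,0,0,0,0,0,100],[-0.14,0,0,0,0,0,100],[-0.14,0,0,0,0,0,100],[-0.14,0,0,0,0,0,100]])

```text
time: 15.4
tool_pos: [0.5467, 0.1178, 0.2364]
tcp_rot: [1.656, 0.845, -1.649]
wrist_force: [0.1, -0.3, -1.3]
width: 0.999
```

```bash
python3 - <<'E'
from h import *
s=st();a=imaging.read_camera("side");b=imaging.read_camera("wrist")
c=cv2.resize(a[110:260,170:270],(400,600),interpolation=3);b=cv2.resize(b,(400,300))
o=np.zeros((600,800,3),np.uint8);o[:,:400]=c;o[:300,400:]=b;o[300:,400:]=cv2.resize(a,(400,300));cv2.imwrite("pics/f.png",o)
E
```

```text
t 15.4 p [0.5467 0.1178 0.2364] R [[0.004, 0.811, -0.585], [0.001, -0.585, -0.811], [-1.0, 0.003, -0.003]] q [0.168 0.04  1.851 0.    1.247 0.793] F [ 0.13 -0.29 -1.35] M [-0.007  0.023  0.038] w 0.999
```

View pics/f.png

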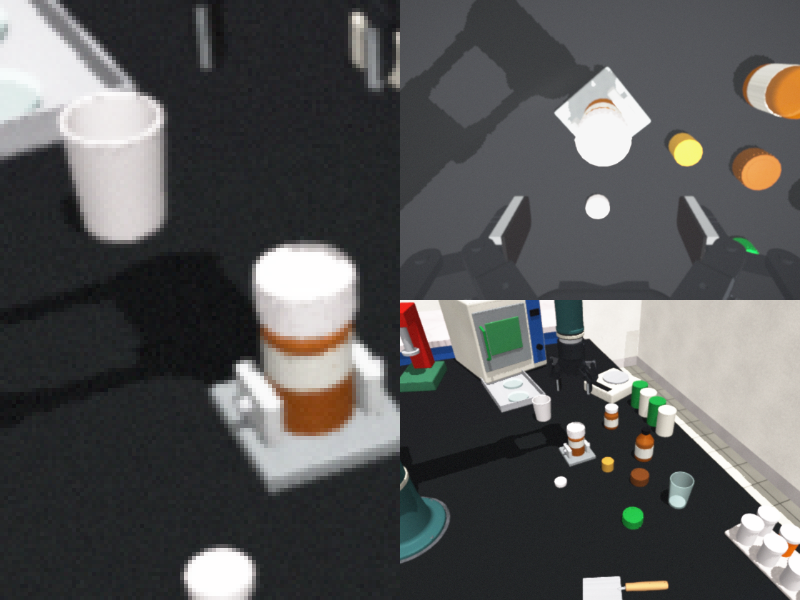

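The lid sits level and low on the jar, close above the shoulder. The gripper is clear, and the other things look to be where they were. I'll hand the job in.

```bash
python3 -c "
from workcell import finish_job
print(finish_job())"
```

```text
the job is handed in; nothing more can be done
None
```

The lid is screwed fully home on the amber jar, released, and the job is handed in at about 15.5 s of the 61 s allowed.

- **Backward turn:** I set the lid on the neck and turned it anticlockwise in small steps. After about 90° the contact force vanished, and the lid went down 9 mm into the thread starts.
- **Forward turn:** I then turned it clockwise about 92°. It followed the slope down 5 mm and met the stop at about 0.35 N m, half the chipping limit. The downward force I read stayed under 8 N throughout.
- **Last checks:** At the stop the lid was 14 mm below the thread tops, which is the home height. The final pictures show it sitting level, the gripper open and clear, and the other things looking as they were. No check failed or disagreed. I did not measure the bystanders' positions again.

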